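# Fetch the long case from the middle of a sloping stack

## Task

On the two sloping stands are stacks of wooden cases; the long case lies in the middle of one of them. Lift off the case on top of it and set that aside flat on the bench, right way up, then take out the long case and lay it flat and right way up inside the shallow tray, and finally put the case you set aside back squarely on the case that is left on that stand, flush on it and sloping as before. Set the cases down without dropping them, and leave the lowest case, the other stack and the other things as they stand.

Things in the scene. Friction and masses are not known exactly. Their poses are not given: they have to be found in the camera images.
- long_box: closed wooden slide-lid case, 160 mm long (its y), 48 mm deep (its x) and 40 mm high (its z); origin at the centre of its underside. The wanted case, 0.23 to 0.47 kg; the only long one; at the start second from below in its stack. Square to its stand: y level, x uphill away from the robot, z 30 degrees off vertical towards the robot.
- cover_box: closed wooden slide-lid case, 120 mm long (its y), 48 mm deep (its x) and 40 mm high (its z); origin at the centre of its underside. 0.17 to 0.35 kg; at the start on top of the long case. Square to its stand: y level, x uphill away from the robot, z 30 degrees off vertical towards the robot.
- under_box: closed wooden slide-lid case, 120 mm long (its y), 48 mm deep (its x) and 40 mm high (its z); origin at the centre of its underside. 0.17 to 0.35 kg; below the long case, lowest on that stand; it stays there. Square to its stand: y level, x uphill away from the robot, z 30 degrees off vertical towards the robot.
- other_low: closed wooden slide-lid case, 120 mm long (its y), 48 mm deep (its x) and 40 mm high (its z); origin at the centre of its underside. Lowest of the other stack, not to be moved.
- other_mid: closed wooden slide-lid case, 120 mm long (its y), 48 mm deep (its x) and 40 mm high (its z); origin at the centre of its underside. Middle of the other stack, not to be moved.
- other_top: closed wooden slide-lid case, 120 mm long (its y), 48 mm deep (its x) and 40 mm high (its z); origin at the centre of its underside. Top of the other stack, not to be moved.
- stand_a: small fixed wooden stand carrying the long case (left or right). Its plate slopes 30 degrees about its y, low side to the robot (-x). Origin on the bench under the plate's middle; the plate's surface is 42 mm above it there, and the middle of the lowest case's underside rests on that point. Faces that the cases lean on: 24 mm downhill of it. Cases lie square to the slope.
- stand_b: The like stand with the other stack. Both stands: 132 mm wide; at the plate's low edge two posts (12 mm thick, 16 mm wide) rise 102 mm, square to the plate; the fronts of the cases lean on them. Between the posts is an open gap 80 mm wide, at the middle, for a finger; the back is open. Origin on the bench under the plate's middle.
- tray: fixed shallow open wooden tray lying flat on the bench, left or right in front of the stands: inside 110 mm (its x) by 190 mm (its y), outside 126 by 206 mm, floor 6 mm above the bench, rim 18 mm above the bench, origin at the centre of its underside. The bench between the tray and the abrasive roll is clear.
- roll: round roll of abrasive cloth standing on the bench, 69 mm across, 50 mm high, origin at the centre of its underside; a bystander on the other side from the tray.
- block: bare wooden block tapering upwards, 28 x 50 mm and 64 mm high, standing between the two stands; origin at the centre of its underside; a bystander.
- mallet: wooden mallet lying at the far left of the bench, 184 x 85 mm and 60 mm high; origin at the centre of its underside; a bystander.
- calliper: spring calliper lying flat near the front right edge of the bench, 68 x 152 x 9 mm; origin at the centre of its underside; a bystander.
Things that resemble listed ones, but are neither listed nor needed, are in the scene too. What is shaped like the under_box but green is not meant.

How it is judged:
On the way, in this order (a step that is already met when the one before it is completed fails the run):
1. the case from on top of the long case lies flat on the bench, let go (height (world z) of cover_box below 0.012 m and angle between cover_box's own z axis and vertical below 0.08 rad and contact force between the fingers and cover_box below 0.1 N and linear speed of cover_box below 0.03 m/s), for 0.2 s.
2. the long case lies flat inside the tray, let go (x of long_box in the frame of tray between -0.045 and 0.045 m and y of long_box in the frame of tray between -0.08 and 0.08 m and z of long_box in the frame of tray below 0.01 m and angle between long_box's own z axis and vertical below 0.06 rad and contact force between the fingers and long_box below 0.1 N), for 0.2 s.
At the end, for the whole second after the job is handed in: The long case lies flat (0.06 rad) on the tray's floor; the case from on top of it rests flush on the lowest case of that stand (within 0.06 rad and 4 mm, at most 10 mm out downhill, 12 mm uphill, 20 mm sideways, 0.14 rad turned); both let go and at rest (all of step 2 and x of cover_box in the frame of under_box between -0.01 and 0.012 m and y of cover_box in the frame of under_box between -0.02 and 0.02 m and z of cover_box in the frame of under_box between 0.036 and 0.044 m and angle between the z axis of cover_box and the z axis of under_box, either way round below 0.06 rad and angle between the y axis of cover_box and the y axis of under_box, either way round below 0.14 rad and contact force between the fingers and cover_box below 0.1 N and linear speed of each of long_box, cover_box below 0.02 m/s); the robot touches nothing.
It fails at once if a handled case is let fall or thrown (over 0.5 m/s while not held) ((contact force between the fingers and long_box below 0.05 N and linear speed of long_box above 0.5 m/s) or (contact force between the fingers and cover_box below 0.05 N and linear speed of cover_box above 0.5 m/s)).
It fails at once if the lowest case under the long one is shifted more than 15 mm (distance of under_box from where it was at the start of the episode above 0.015 m).
It fails at once if a case of the other stack is shifted more than 15 mm (distance of any of other_low, other_mid, other_top from where it was at the start of the episode above 0.015 m).
It fails at once if a bystander is shifted more than 25 mm (distance of any of roll, block, mallet, calliper from where it was at the start of the episode above 0.025 m).
It also fails if it takes over 58 s, if anything falls off the work surface, if the arm or the gripper's body presses on something with over 40 N, if the wrist force passes 120 N, or if a joint passes its speed limit or range.

## Robot

A 7-joint arm with a two-finger parallel gripper is mounted at the origin on a cart in front of the work surface, level with it; the furniture and walls round the work are solid. World frame = base frame: x ahead of the robot, y to its left, z up, the work surface at z = 0. Lengths are in m, angles in rad, forces in N, time in s.
With the tool pointing down it reaches from about 0.35 to 0.9 m from the base axis. Payload 8.1 kg.
Tool frame: the origin (TCP) lies midway between the tips of the shut fingers; the grasp point (between the pads) lies arm.grasp_offset behind it (arm.grasp_offset is the distance from the TCP to the grasp point, in m); z points along the fingers, y is the line along which they close (so a half turn about z gives the same grasp; the last joint's range is limited). The gripper opens to 92 mm and grips with 3 to 60 N. Pads are 19 mm wide; open, the fingers measure 130 mm over their backs; the gripper's body (75 mm by 190 mm) begins 47 mm behind the grasp point.
Start: joints at [-1.205, 0.434, 0.025, 1.573, -0.012, 1.134, -0.075], TCP at [0.282, 0.558, 0.227] pointing down, gripper open.
Joint ranges: [-2.62, 2.62], [-0.44, 2.09], [-1.27, 1.32], [0.08, 2.57], [-1.32, 4.46], [0.12, 2], [-2.74, 2.74]. Speed limits (rad/s): [2.22, 2.22, 3.01, 3.01, 3.14, 3.14, 3.14].

## Interface

Orientations are given as a rotation vector (axis times angle).
In Python, from cell import observe, imaging, arm gives the robot as it stands.
- The arm moves only by the tool apply_moves, never from a script. Its argument "commands" is a list of rows, each a list of 5 numbers: the opening in per cent of the stroke, from 0 (shut) to 100 (fully open), then the shift along the world's x, y, z in units of 0.06 m (1.0 is 0.06 m), then the turn about the world's z in units of 0.5 rad (1.0 is 0.5 rad). A call has 1 to 12 rows; each row shifts and turns the commanded pose from where the row before left it; what a row does not reach is not made up. A row lasts 1/8 s, in which the tool goes at most 62.5 mm and 10.7 degrees, less where a joint would pass 70% of its speed; a pose out of reach is approached as far as the arm can. A call with a number of a shift or a turn outside -1 to 1 is refused whole. A call with a gripper value outside its range is refused whole. The fingers move at their own pace and stop on an object; "newtons" is the grip in N (left out, the last holds). Time passes only in rows, so rows that do not move let the fingers close. It gives the time, the measured TCP pose, the force, the opening and the grip force at its end, in the units of the state.
- observe(): the state, without advancing time (a new reading comes with each control period).
- imaging.get_image(name): name is "scene" or "top" or "wrist"; returns (picture, depth): 400x640x3 uint8, red, green, blue; 400x640 float32, m along the optical axis (not along the pixel's ray), 0 where there is no reading.
- imaging.camera_params(name): a dict with "camera_matrix" (3x3 intrinsics, pixels), "origin" and "rotation" of the camera in the world; the wrist camera has in their place "tool_from_camera" (4x4, takes a point from camera to tool coordinates, whose origin is the TCP and whose axes are the flange's). Camera axes: x right, y up, looking along -z (the intrinsics and any distortion apply to the point x, -y, -z); pixel columns grow to the right and rows downward; lengths in m; the calibration is good to about 2 mm. The wrist camera is an equidistant fisheye: a pixel r from the principal point sees the ray r / f radians off the axis. A picture is of the moment at which its call begins: read the wrist's pose just before it. camera_params takes no time and is no camera call.
- arm.sign_off(): hands the job in; it is judged then, once.
The state is a dict: "clock": time; "joints": joint angles; "dq": joint speeds; "joint_efforts": joint torques, N m; "position": TCP position; "ee_rot": TCP orientation; "force": force on the tool from outside, world axes, zero at the start; "ft_torque": the same for the moment, N m; "width": opening from 0.0 (shut) to 1.0 (fully open); "gripper_force": force on a finger pad.
Only numpy, scipy, OpenCV 4.12 (cv2) and the standard library are available. Lean on these libraries where they do the work, as an engineer would, in place of code of your own. Each camera call takes 0.05 s, during which the arm holds its last target. There are 200 camera calls.

## Working session

There is one attempt and no reset: what is moved stays moved. The work goes in short steps, Python scripts to look and compute and a tool call to move; the robot and the scene stay as the last step left them, time stands still between calls to the robot, and variables do not carry over. Pictures are saved under pics/ and viewed, at most 11 in all, crops included, and the job is handed in when it is done.

Besides the shell and the picture viewer there is one more tool, called by a JSON object that holds its "name" and its "arguments". apply_moves: Moves the arm, as the interface text tells. Its arguments: {"type":"object","properties":{"commands":{"type":"array"},"newtons":{"type":"number"}},"required":["commands"]}

```bash
mkdir -p pics
cat > h.py <<'E'
import numpy as np, cv2, pickle
from cell import observe, imaging, arm
def grab(n):
    s=observe(); im,d=imaging.get_image(n); return s,im,d
def cloud(n,d):
    p=imaging.camera_params(n); K=np.array(p['camera_matrix']); v,u=np.mgrid[:d.shape[0],:d.shape[1]]
    x=(u-K[0,2])/K[0,0]; y=(v-K[1,2])/K[1,1]
    P=np.stack([x*d,-y*d,-d],-1)
    return P@np.array(p['rotation']).T+np.array(p['origin'])
E
python3 - <<'E'
from h import *
for n in('scene','top'):
    s,im,d=grab(n); cv2.imwrite(f'pics/{n}0.png',im[...,::-1]); np.savez(f'{n}0.npz',im=im,d=d); p=imaging.camera_params(n);print(p)
print(s,arm.grasp_offset)
E
```

```text
{'camera_matrix': array([[494.08842663,   0.        , 319.06369449],
       [  0.        , 494.08842663, 193.10096906],
       [  0.        ,   0.        ,   1.        ]]), 'origin': array([-0.26000589, -0.90066977,  0.63039848]), 'rotation': array([ 1.11997665, -0.3806705 , -0.61596372])}
{'camera_matrix': array([[424.58190519,   0.        , 322.16509176],
       [  0.        , 424.58190519, 192.65566432],
       [  0.        ,   0.        ,   1.        ]]), 'origin': array([0.34113089, 0.04218246, 1.44074958]), 'rotation': array([ 0.09952712, -0.09051858, -1.56822322])}
{'clock': 0.05, 'joints': array([-1.20458344,  0.43522513,  0.02496425,  1.57404195, -0.01160333,
        1.13398603, -0.07509875]), 'dq': array([ 1.38237470e-03, -8.19988252e-04,  9.55171295e-05, -9.19983375e-04,
        1.20514753e-03,  1.18960326e-03,  1.39406319e-03]), 'joint_efforts': array([ 2.96605649e-03, -6.69768906e+01,  9.89206620e-01, -3.15496624e+01,
       -6.06472534e-02,  3.77140695e-02,  4.43199201e-05]), 'position': array([0.28221912, 0.557117  , 0.22596485]), 'ee_rot': array([-7.29726239e-01, -3.05543773e+00,  2.35451009e-03]), 'force': array([-0.22460045,  0.27176811, -0.41681446]), 'ft_torque': array([-0.04066465,  0.01810482, -0.01275436]), 'gripper_force': 0.0, 'width': 1.0001122681696146} 0.0188
```

View pics/scene0.png

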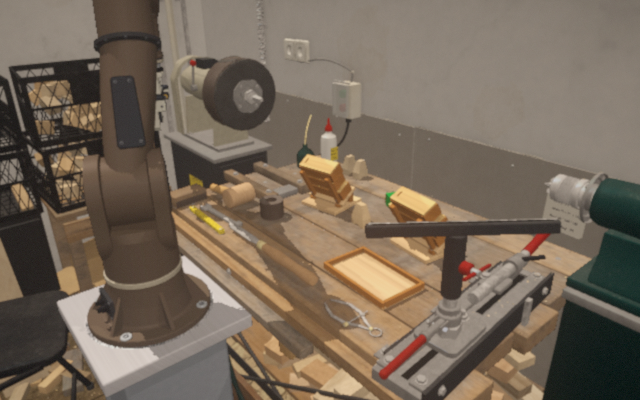

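View pics/top0.png

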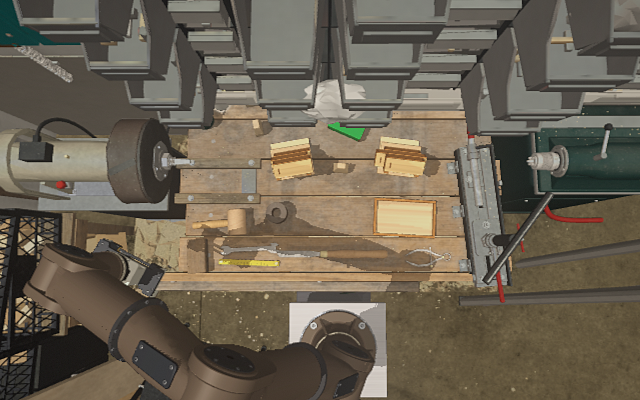

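Scene: two sloped stacks at about (325,180) and (415,220), tray at (375,277), roll (271,207), block (360,212). From the top: stacks at (292,158) and (401,157), block (340,167), tray (405,217), roll (280,212), green decoy (347,131). Next, a closer crop of both stacks.

```bash
sed -i "s/np.array(p\['rotation'\]).T/cv2.Rodrigues(np.array(p['rotation']))[0].T/" h.py
python3 - <<'E'
from h import *
S=np.load('scene0.npz');T=np.load('top0.npz')
a=cv2.resize(T['im'][120:200,255:445],None,fx=4,fy=4,interpolation=2)
b=cv2.resize(S['im'][140:270,290:480],None,fx=2,fy=2,interpolation=2)
c=np.zeros((580,760,3),np.uint8);c[:320]=a;c[320:,:380]=b
cv2.imwrite('pics/crop.png',c[...,::-1])
P=cloud('top',T['d']); Q=cloud('scene',S['d'])
for u,v in[(292,158),(401,157),(405,217),(340,167),(280,212),(375,201),(436,201),(374,233),(436,235),(300,240)]:print(u,v,P[v,u].round(3))
for u,v in[(325,180),(415,205),(375,277)]:print(u,v,Q[v,u].round(3))
# per-stack extents by height
for nm,X in(('T',P),('S',Q)):
  for y0,y1 in((.05,.28),(-.3,-.06)):
    m=(X[...,0]>.5)&(X[...,0]<.8)&(X[...,1]>y0)&(X[...,1]<y1)&(X[...,2]>.03)
    for z in np.arange(.03,.2,.015):
        k=m&(X[...,2]>=z)&(X[...,2]<z+.015)
        if k.sum()>5:print(nm,y0,round(z,3),k.sum(),np.percentile(X[k],[2,98],axis=0)[:,:2].round(3).tolist())
E
```

```text
292 158 [0.61  0.145 0.131]
401 157 [ 0.609 -0.194  0.148]
405 217 [ 0.433 -0.229  0.005]
340 167 [ 0.594 -0.009  0.062]
280 212 [ 0.45   0.194 -0.003]
375 201 [ 0.486 -0.128  0.016]
436 201 [ 0.488 -0.338 -0.003]
374 233 [ 0.379 -0.123  0.016]
436 235 [ 0.372 -0.333  0.003]
300 240 [0.355 0.125 0.002]
325 180 [0.558 0.091 0.112]
415 205 [ 0.571 -0.223  0.14 ]
375 277 [ 0.434 -0.233  0.005]
T 0.05 0.03 96 [[0.501, 0.088], [0.755, 0.28]]
T 0.05 0.045 196 [[0.64, 0.091], [0.748, 0.273]]
T 0.05 0.06 126 [[0.635, 0.092], [0.753, 0.278]]
T 0.05 0.075 73 [[0.626, 0.093], [0.651, 0.207]]
T 0.05 0.09 64 [[0.568, 0.102], [0.638, 0.212]]
T 0.05 0.105 104 [[0.546, 0.089], [0.628, 0.212]]
T 0.05 0.12 84 [[0.549, 0.091], [0.62, 0.201]]
T 0.05 0.135 386 [[0.552, 0.084], [0.611, 0.197]]
T 0.05 0.15 219 [[0.571, 0.087], [0.604, 0.198]]
T -0.3 0.03 84 [[0.697, -0.089], [0.733, -0.06]]
T -0.3 0.045 176 [[0.653, -0.273], [0.689, -0.108]]
T -0.3 0.06 82 [[0.632, -0.273], [0.673, -0.137]]
T -0.3 0.075 65 [[0.594, -0.27], [0.654, -0.122]]
T -0.3 0.09 106 [[0.585, -0.276], [0.647, -0.119]]
T -0.3 0.105 214
[... 382 characters left out ...]
]
S 0.05 0.09 154 [[0.55, 0.083], [0.635, 0.189]]
S 0.05 0.105 188 [[0.547, 0.078], [0.626, 0.192]]
S 0.05 0.12 192 [[0.548, 0.078], [0.615, 0.189]]
S 0.05 0.135 311 [[0.554, 0.081], [0.607, 0.192]]
S 0.05 0.15 97 [[0.574, 0.085], [0.602, 0.196]]
S -0.3 0.03 87 [[0.594, -0.274], [0.629, -0.221]]
S -0.3 0.045 92 [[0.584, -0.272], [0.632, -0.231]]
S -0.3 0.06 66 [[0.581, -0.279], [0.607, -0.132]]
S -0.3 0.075 71 [[0.578, -0.204], [0.601, -0.122]]
S -0.3 0.09 97 [[0.57, -0.223], [0.597, -0.121]]
S -0.3 0.105 256 [[0.557, -0.282], [0.615, -0.148]]
S -0.3 0.12 269 [[0.557, -0.27], [0.608, -0.15]]
S -0.3 0.135 487 [[0.561, -0.267], [0.598, -0.15]]
S -0.3 0.15 154 [[0.584, -0.266], [0.605, -0.152]]
```

View pics/crop.png

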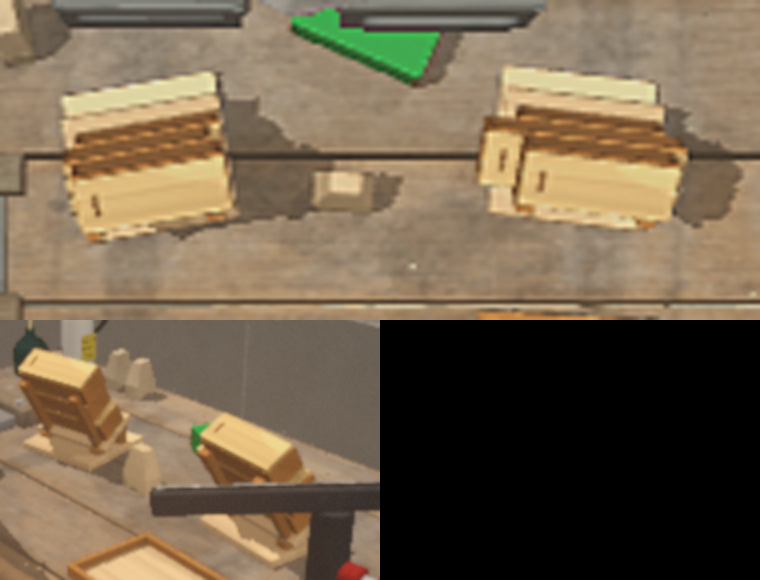

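The long case sticks out at crop (500,155), in the right-hand stack, so stand_a is the right one. The candidates were the left stack, whose cases are all 120 mm long (crop 150,190), and the right stack (crop 600,180). The green piece (crop 370,45) is a decoy. The cover is the top case of the right stack. Next I measure its pose, the tray and the tool yaw.

```bash
cat > m.py <<'E'
from h import *
from scipy.spatial.transform import Rotation as R
S=np.load('scene0.npz');T=np.load('top0.npz')
for n,D in(('top',T),('scene',S)):
    X=cloud(n,D['d']); m=(X[...,0]>.54)&(X[...,0]<.64)&(X[...,1]>-.3)&(X[...,1]<-.11)&(X[...,2]>.12)
    p=X[m]
    for it in range(8):
        if it==0: a=np.array([.5,0,.0]); a[2]=np.median(p[:,2]-.577*p[:,0]); a[:2]=.577,0
        r=p[:,2]-p[:,0]*a[0]-p[:,1]*a[1]-a[2]; k=abs(r)<(.01 if it<3 else .004)
        a=np.linalg.lstsq(np.c_[p[k,:2],np.ones(k.sum())],p[k,2],rcond=None)[0]
    q=p[k]; nrm=np.array([-a[0],-a[1],1]);nrm/=np.linalg.norm(nrm)
    yy=np.cross(nrm,[1,0,0]);yy/=np.linalg.norm(yy);xx=np.cross(yy,nrm)
    rect=cv2.minAreaRect(np.c_[q@xx,q@yy].astype(np.float32))
    c=xx*rect[0][0]+yy*rect[0][1]+nrm*np.median(q@nrm)
    print(n,k.sum(),'slope',np.degrees(np.arccos(nrm[2])),'normal yaw',np.degrees(np.arctan2(-nrm[1],-nrm[0])),'rect',rect,'c',c.round(4))
    # tray rim
    m=(X[...,0]>.33)&(X[...,0]<.52)&(X[...,1]>-.38)&(X[...,1]<-.08)&(X[...,2]>.011)&(X[...,2]<.03)
    print('tray',m.sum(),cv2.minAreaRect(X[m][:,:2].astype(np.float32)))
s=observe(); print(R.from_rotvec(s['ee_rot']).as_matrix().round(3))
E
python3 m.py
```

```text
top 779 slope 33.239244048049834 normal yaw 0.9542672555365637 rect ((1.029858112335205, -0.16385653614997864), (0.10358934849500656, 0.10003505647182465), 55.797237396240234) c [ 0.5963 -0.1744  0.9671]
tray 510 ((0.4311962127685547, -0.22192566096782684), (0.21385705471038818, 0.12581293284893036), 87.01728820800781)
scene 639 slope 30.13219682897008 normal yaw -7.279180601204133 rect ((0.5668870210647583, -0.21677739918231964), (0.1195407435297966, 0.045177195221185684), 81.65916442871094) c [ 0.5799 -0.2068  0.144 ]
tray 879 ((0.4310321509838104, -0.22707001864910126), (0.20937475562095642, 0.13132324814796448), 86.64359283447266)
[[-0.892  0.452 -0.   ]
 [ 0.452  0.892 -0.001]
 [-0.    -0.001 -1.   ]]
```

{"name": "apply_moves", "arguments": {"commands": [[100,0.33,-0.8,0.05,-0.1545],[100,0.33,-0.8,0.05,-0.1545],[100,0.33,-0.8,0.05,-0.1545],[100,0.33,-0.8,0.05,-0.1545],[100,0.33,-0.8,0.05,-0.1545],[100,0.33,-0.8,0.05,-0.1545],[100,0.33,-0.8,0.05,-0.1545],[100,0.33,-0.8,0.05,-0.1545]], "newtons": 20}}

```text
clock: 1.1
position: [0.441, 0.1719, 0.2508]
ee_rot: [-1.628, -2.687, -0.0]
force: [0.9, -0.4, 0.4]
width: 1.0
gripper_force: 0.0
```

{"name": "apply_moves", "arguments": {"commands": [[100,0.33,-0.8,0.0,-0.1545],[100,0.33,-0.8,0,-0.1545],[100,0.33,-0.8,0,-0.1545],[100,0.33,-0.8,0,-0.1545],[100,0.33,-0.8,0,-0.1545],[100,0.33,-0.8,0,-0.1545],[100,0.33,-0.8,0,-0.1545],[100,0.33,-0.8,0,-0.1545],[100,0,0,0,0],[100,0,0,0,0]]}}

```text
clock: 2.35
position: [0.5989, -0.2099, 0.2501]
ee_rot: [-2.364, -2.067, 0.001]
force: [0.1, 0.1, -0.0]
width: 1.002
gripper_force: 0.0
```

Run:
```python
from h import *
from scipy.spatial.transform import Rotation as R
p=imaging.camera_params('wrist');print(p)
s,im,d=grab('wrist');cv2.imwrite('pics/w1.png',im[...,::-1]);np.savez('w1.npz',im=im,d=d,pos=s['position'],rot=s['ee_rot'])
print(s['position'],R.from_rotvec(s['ee_rot']).as_matrix().round(3),s['joints'])
```

```text
{'camera_matrix': array([[309.70691629,   0.        , 320.45605009],
       [  0.        , 309.70691629, 195.56729302],
       [  0.        ,   0.        ,   1.        ]]), 'tool_from_camera': array([[ 8.59625507e-04,  9.58431975e-01,  2.85319840e-01,
         7.83947564e-02],
       [ 9.99999606e-01, -7.60189751e-04, -4.59256545e-04,
        -6.95618802e-04],
       [-2.23268939e-04,  2.85320122e-01, -9.58432250e-01,
        -1.59665543e-01],
       [ 0.00000000e+00,  0.00000000e+00,  0.00000000e+00,
         1.00000000e+00]])}
[ 0.59893839 -0.20990407  0.25007294] [[ 0.133  0.991 -0.001]
 [ 0.991 -0.133  0.001]
 [ 0.001 -0.001 -1.   ]] [-0.14141745  0.47370806  0.60214075  1.54808728 -0.28013209  1.20855418
  0.37572282]
```

View pics/w1.png

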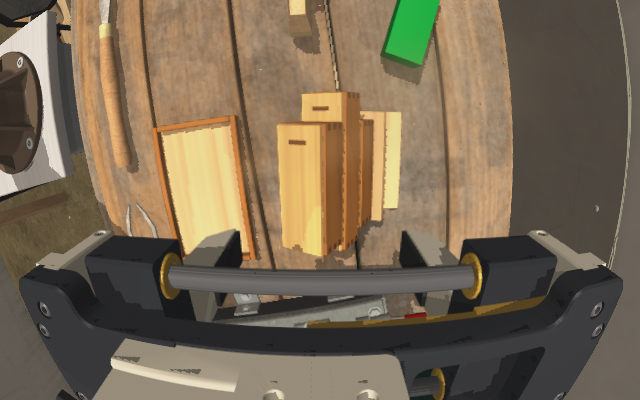

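The wrist view shows the cover's top face with corners near (278,125), (327,123), (323,255) and (282,248). The long case sticks out above it at (332,105), and the tray is at (205,185). I'll turn the corner pixels into points.

```bash
cat >> h.py <<'E'
from scipy.spatial.transform import Rotation as R
def wcloud(d,pos,rot):
    p=imaging.camera_params('wrist');K=p['camera_matrix'];M=p['tool_from_camera']
    v,u=np.mgrid[:d.shape[0],:d.shape[1]].astype(float)
    x=u-K[0,2];y=v-K[1,2];r=np.hypot(x,y)+1e-9;t=r/K[0,0]
    P=np.stack([x/r*np.tan(t)*d,-y/r*np.tan(t)*d,-d],-1)
    return (P@M[:3,:3].T+M[:3,3])@R.from_rotvec(rot).as_matrix().T+pos
E
python3 - <<'E'
from h import *
W=np.load('w1.npz');X=wcloud(W['d'],W['pos'],W['rot'])
def face(p,h):
    nb=None
    c0=np.median(p,0);r=(p-c0)
    for i in range(6):
        u,s,v=np.linalg.svd(r-r.mean(0),full_matrices=False);n=v[2]*np.sign(v[2][2]);e=(r-r.mean(0))@n;r=r[abs(e)<.004]
    y=np.cross(n,[1,0,0]);y/=np.linalg.norm(y);x=np.cross(y,n);q=r+c0
    rc=cv2.minAreaRect(np.c_[q@x,q@y].astype(np.float32))
    c=x*rc[0][0]+y*rc[0][1]+n*np.median(q@n)
    print(len(q),'slope',np.degrees(np.arccos(n[2])),'yaw',np.degrees(np.arctan2(-n[1],-n[0])),rc[1:],'c',c.round(4))
face(X[128:245,284:320].reshape(-1,3),0)
for u,v in[(280,127),(325,125),(321,252),(284,246),(302,190),(306,96),(355,96)]:print(u,v,X[v,u].round(4))
Y=X[80:300,130:270].reshape(-1,3);m=(Y[:,2]>.012)&(Y[:,2]<.024)&(Y[:,1]>-.36)&(Y[:,0]<.52)
print('tray',cv2.minAreaRect(Y[m][:,:2].astype(np.float32)))
Y=X[100:265,260:345].reshape(-1,3); k=abs((Y[:,2]-.146)-.577*((Y[:,0]-.58)*.991-(Y[:,1]+.207)*.13))<.008
print(cv2.minAreaRect(Y[k][:,:2].astype(np.float32)))
face(Y[k],0)
E
```

```text
1265 slope 32.44000902670808 yaw -6.929604647404928 ((0.10859126597642899, 0.012999966740608215), 80.21490478515625) c [ 0.582  -0.2016  0.149 ]
280 127 [ 0.5712 -0.1453  0.1389]
325 125 [ 0.6103 -0.1482  0.1538]
321 252 [ 0.5921 -0.2593  0.1582]
284 246 [ 0.5558 -0.2585  0.1379]
302 190 [ 0.5831 -0.2017  0.1494]
306 96 [ 0.596  -0.1204  0.1046]
355 96 [ 0.6436 -0.1263  0.1012]
tray ((0.4072917699813843, -0.19888760149478912), (0.25581133365631104, 0.17574551701545715), 86.9443130493164)
((0.5827738642692566, -0.20319253206253052), (0.11932720988988876, 0.043952301144599915), 82.7951889038086)
5409 slope 29.622334382669354 yaw -6.876787167906888 ((0.11846498399972916, 0.04524429142475128), 81.84004974365234) c [ 0.5798 -0.2033  0.1479]
```

{"name": "apply_moves", "arguments": {"commands": [[100,0,0.03,-0.6,0],[100,0,0,-0.6,0],[100,0,0,-0.5,0],[100,0,0,-0.3,0],[100,0,0,-0.2,0],[100,0,0,0,0]]}}

```text
clock: 3.15
position: [0.5991, -0.2082, 0.1186]
ee_rot: [-2.364, -2.068, 0.0]
force: [0.0, -0.2, 1.1]
width: 1.0
gripper_force: 0.0
```

{"name": "apply_moves", "arguments": {"commands": [[85,0,0,0,0],[80,0,0,0,0],[75,0,0,0,0],[70,0,0,0,0],[66,0,0,0,0],[62,0,0,0,0],[58,0,0,0,0],[54,0,0,0,0]]}}

```text
clock: 4.15
position: [0.5922, -0.208, 0.1187]
ee_rot: [-2.359, -2.058, 0.009]
force: [-25.0, 6.1, 21.3]
width: 0.691
gripper_force: 19.2
```

Run:
```python
from h import *
s,im,d=grab('wrist');cv2.imwrite('pics/w2.png',im[60:320,150:480,::-1]);print(s['position'],s['width'],s['gripper_force'],s['force'])
```

```text
[ 0.59216272 -0.20802683  0.1186591 ] 0.6910990219542013 19.228757098317146 [-25.04068022   6.05969129  21.26005855]
```

View pics/w2.png

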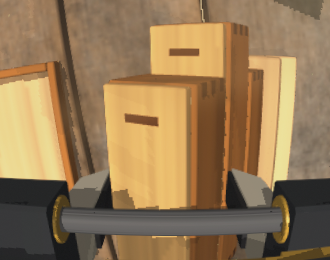

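Seen in the picture: both fingers straddle the stack and grip at 63 mm, with the cover still square. The back fingertip is pressing on the long case, so I'll open a little and push the cover uphill with the front finger first.

{"name": "apply_moves", "arguments": {"commands": [[80,0,0,0,0],[80,0,0,0,0],[80,0,0,-0.07,0],[80,0,0,0,0]]}}

```text
clock: 4.7
position: [0.5966, -0.2089, 0.1146]
ee_rot: [-2.364, -2.064, 0.004]
force: [-9.0, 0.4, 3.9]
width: 0.801
gripper_force: 4.4
```

{"name": "apply_moves", "arguments": {"commands": [[80,0.04,-0.006,0.035,0],[80,0.04,-0.006,0.035,0],[80,0.04,-0.006,0.03,0],[80,0.04,-0.006,0.03,0],[80,0.04,-0.006,0.02,0],[80,0,0,0,0]]}}

```text
clock: 5.45
position: [0.6056, -0.2101, 0.1238]
ee_rot: [-2.361, -2.06, 0.008]
force: [-20.9, 4.1, 17.8]
width: 0.799
gripper_force: 10.9
```

Run:
```python
from h import *
s,im,d=grab('wrist');cv2.imwrite('pics/w3.png',cv2.resize(im[60:320,200:430,::-1],None,fx=2,fy=2));print(s['position'],s['width'],s['gripper_force'],s['force'])
```

```text
[ 0.60562163 -0.2101405   0.12380764] 0.798575097052656 10.866807326674461 [-20.91829246   4.11537677  17.7954662 ]
```

View pics/w3.png

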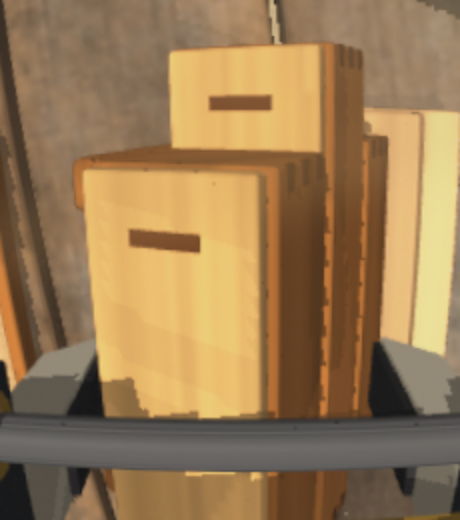

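The cover appears to be tipping upright about its back-bottom edge rather than sliding, and its top face at (175,300) is now broader. I'll check its slope from the depth.

```bash
cat >> h.py <<'E'
def plane(p):
    for i in range(6):
        c=p.mean(0);n=np.linalg.svd(p-c,full_matrices=False)[2][2];n*=np.sign(n[2]);p=p[abs((p-c)@n)<.003]
    return c.round(4),np.degrees(np.arccos(n[2])).round(1),np.degrees(np.arctan2(-n[1],-n[0])).round(1)
E
python3 - <<'E'
from h import *
s,im,d=grab('wrist');X=wcloud(d,s['position'],s['ee_rot'])
print(plane(X[150:250,255:325].reshape(-1,3)),plane(X[88:128,290:355].reshape(-1,3)))
E
```

```text
(array([ 0.5961, -0.1699,  0.1565]), np.float64(25.6), np.float64(-6.1)) (array([ 0.6165, -0.1332,  0.1225]), np.float64(89.9), np.float64(82.1))
```

Run:
```python
from h import *
s,im,d=grab('wrist');X=wcloud(d,s['position'],s['ee_rot'])
for v in(90,100,110,120,128):print(v,[X[v,u].round(3).tolist() for u in(292,310,330,350,358)])
print(plane(X[90:112,290:352].reshape(-1,3)))
D=np.array([.991,-.13]);O=np.array([.6405,-.213])
for v in(160,200):
  print('row',v,[ (u,round(float((X[v,u,:2]-O)@D),4),round(float(X[v,u,2]),4)) for u in range(245,400,6)])
```

```text
90 [[0.601, -0.121, 0.113], [0.611, -0.123, 0.117], [0.621, -0.125, 0.12], [0.631, -0.126, 0.127], [0.635, -0.127, 0.128]]
100 [[0.601, -0.127, 0.113], [0.61, -0.128, 0.116], [0.621, -0.13, 0.121], [0.631, -0.131, 0.125], [0.634, -0.132, 0.129]]
110 [[0.6, -0.132, 0.112], [0.61, -0.134, 0.116], [0.62, -0.135, 0.122], [0.63, -0.136, 0.126], [0.634, -0.137, 0.127]]
120 [[0.599, -0.138, 0.112], [0.609, -0.139, 0.116], [0.619, -0.14, 0.121], [0.629, -0.141, 0.126], [0.633, -0.142, 0.127]]
128 [[0.598, -0.142, 0.111], [0.608, -0.143, 0.116], [0.619, -0.144, 0.121], [0.629, -0.145, 0.126], [0.633, -0.146, 0.128]]
(array([ 0.616 , -0.1296,  0.1206]), np.float64(88.8), np.float64(-97.2))
row 160 [(245, -0.0693, 0.148), (251, -0.066, 0.1499), (257, -0.0634, 0.1496), (263, -0.0602, 0.1517), (269, -0.0572, 0.1536), (275, -0.0544, 0.1545), (281, -0.0516, 0.1559), (287, -0.049, 0.1565), (293, -0.0463, 0.1585), (299, -0.0438, 0.1595), (305, -0.0413, 0.1601), (311, -0.0388, 0.1609), (317, -0.0364, 0.162), (323, -0.034, 0.1639), (329, -0.0317, 0.1644), (335, -0.0291, 0.1592), (341, -0.0266, 0.1581), (347, -0.0237, 0.1518), (353, -0.0202, 0.1429), (359, -0.0165, 0.1353), (365, -0.0119, 0.1226), (371, -0.0071, 0.1126), (377, -0.0017, 0.1016), (383, 0.005, 0.0863), (389, 0.0123, 0.0713), (395, 0.0201, 0.0565)]
row 200 [(245, -0.0711, 0.1463), (251, -0.0678, 0.1477), (257, -0.0643, 0.15), (263, -0.0612, 0.1516), (269, -0.0581, 0.153), (275, -0.0552, 0.1544), (281, -0.0523, 0.1558), (287, -0.0496, 0.1565), (293, -0.047, 0.1568), (299, -0.0442, 0.1592), (305, -0.0416, 0.1601), (311, -0.039, 0.1609), (317, -0.0365, 0.1619), (323, -0.034, 0.1626), (329, -0.0316, 0.1636), (335, -0.029, 0.1598), (341, -0.0264, 0.1587), (347, -0.0233, 0.1516), (353, -0.0199, 0.1438), (359, -0.0159, 0.1345), (365, -0.0113, 0.1235), (371, -0.0063, 0.1134), (377, -0.0004, 0.1004), (383, 0.007, 0.0826), (389, 0.0152, 0.0649), (395, 0.0218, 0.0573)]
```

The whole stack leaned back slightly under the push, so friction between the cases is high. I'll back off gently, then squeeze centred with the tips just above the seam and lift.

{"name": "apply_moves", "arguments": {"commands": [[80,-0.04,0.006,-0.03,0],[80,-0.04,0.006,-0.03,0],[80,-0.04,0.006,-0.03,0],[80,-0.04,0.006,-0.02,0],[80,-0.05,0.01,0,0],[80,-0.05,0.01,0,0],[80,-0.05,0.01,0,0],[80,-0.04,0.006,0.1,0],[80,0,0,0.05,0],[80,0,0,0,0]]}}

```text
clock: 6.85
position: [0.5906, -0.2069, 0.1265]
ee_rot: [2.364, 2.067, 0.001]
force: [-0.3, 0.3, 0.1]
width: 0.801
gripper_force: 0.0
```

Run:
```python
from h import *
s,im,d=grab('wrist');X=wcloud(d,s['position'],s['ee_rot'])
D=np.array([.991,-.13]);O=np.array([.6405,-.213])
print(s['position'],s['force'],'targets',(O-.051*D))
print(plane(X[150:230,265:310].reshape(-1,3)))
for v in(160,200):
  print('row',v,[ (u,round(float((X[v,u,:2]-O)@D),4),round(float(X[v,u,2]),4)) for u in range(245,400,8)])
```

```text
[ 0.59064606 -0.2069276   0.12646958] [-0.27948745  0.31954005  0.10313576] targets [ 0.589959 -0.20637 ]
(array([ 0.5791, -0.1657,  0.1449]), np.float64(33.0), np.float64(-6.8))
row 160 [(245, -0.1223, 0.0007), (253, -0.1142, 0.0019), (261, -0.0798, 0.1377), (269, -0.0755, 0.14), (277, -0.0712, 0.1425), (285, -0.0672, 0.1441), (293, -0.0632, 0.1474), (301, -0.0593, 0.1502), (309, -0.0557, 0.1515), (317, -0.0522, 0.1522), (325, -0.0487, 0.1554), (333, -0.0454, 0.1583), (341, -0.042, 0.157), (349, -0.0384, 0.155), (357, -0.0339, 0.1463), (365, -0.0291, 0.1389), (373, -0.0234, 0.1292), (381, -0.0166, 0.1163), (389, -0.0089, 0.103), (397, 0.001, 0.0841)]
row 200 [(245, -0.1248, 0.0013), (253, -0.1166, 0.0014), (261, -0.1088, 0.0006), (269, -0.0764, 0.1396), (277, -0.072, 0.1425), (285, -0.0677, 0.1448), (293, -0.0636, 0.1478), (301, -0.0597, 0.1495), (309, -0.0559, 0.1516), (317, -0.0523, 0.1548), (325, -0.0487, 0.1565), (333, -0.0453, 0.1575), (341, -0.0417, 0.157), (349, -0.0379, 0.154), (357, -0.0333, 0.1458), (365, -0.0282, 0.1378), (373, -0.0222, 0.1272), (381, -0.0151, 0.1147), (389, -0.0069, 0.1002), (397, 0.0029, 0.0833)]
```

{"name": "apply_moves", "arguments": {"commands": [[70,0,0,0,0],[66,0,0,0,0],[62,0,0,0,0],[58,0,0,0,0],[50,0,0,0,0]], "newtons": 25}}

```text
clock: 7.52
position: [0.5901, -0.2068, 0.1259]
ee_rot: [-2.365, -2.067, 0.0]
force: [-0.3, -0.1, 1.9]
width: 0.64
gripper_force: 23.0
```

{"name": "apply_moves", "arguments": {"commands": [[50,0,0,0.03,0],[50,0,0,0.04,0],[50,0,0,0.05,0],[50,0,0,0.05,0]]}}

```text
clock: 8.02
position: [0.5903, -0.2068, 0.1364]
ee_rot: [2.365, 2.068, 0.0]
force: [-0.6, -0.3, -2.3]
width: 0.63
gripper_force: 22.3
```

{"name": "apply_moves", "arguments": {"commands": [[50,0,0,0.1,0],[50,0,0,0.15,0],[50,0,0,0.25,0],[50,0,0,0.3,0],[50,0,0,0,0]]}}

```text
clock: 8.65
position: [0.5914, -0.2074, 0.1864]
ee_rot: [2.363, 2.066, 0.003]
force: [-0.0, 0.5, -3.0]
width: 0.562
gripper_force: 23.5
```

Run:
```python
from h import *
s,im,d=grab('wrist');cv2.imwrite('pics/w4.png',cv2.resize(im[60:320,200:430,::-1],None,fx=2,fy=2));X=wcloud(d,s['position'],s['ee_rot'])
print(s['position'],s['force'],s['width'])
print(plane(X[150:230,275:310].reshape(-1,3)))
```

```text
[ 0.59135949 -0.20742983  0.18641022] [-0.00507239  0.51064179 -2.99265504] 0.5623231538248823
(array([ 0.5813, -0.1686,  0.1967]), np.float64(26.7), np.float64(-7.1))
```

View pics/w4.png

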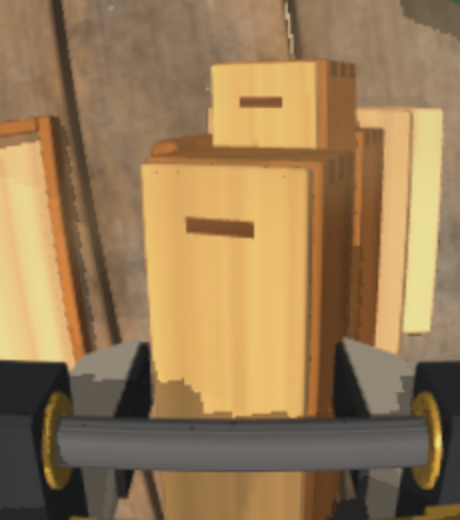

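{"name": "apply_moves", "arguments": {"commands": [[50,0,0,0,0]]}}

```text
clock: 8.82
position: [0.5899, -0.2066, 0.1837]
ee_rot: [-2.365, -2.067, 0.0]
force: [-0.4, 0.5, -2.8]
width: 0.566
gripper_force: 23.5
```

{"name": "apply_moves", "arguments": {"commands": [[50,-0.08,0.11,0,0],[50,-0.14,0.19,0,0],[50,-0.23,0.3,0,0],[50,-0.28,0.38,0,0],[50,-0.34,0.45,0,0],[50,-0.34,0.45,0,0],[50,-0.34,0.45,0,0],[50,-0.34,0.45,0,0],[50,-0.28,0.38,0,0],[50,-0.23,0.3,0,0],[50,-0.14,0.19,0,0],[50,-0.08,0.11,0,0]]}}

```text
clock: 10.32
position: [0.4199, 0.0198, 0.1841]
ee_rot: [-2.363, -2.069, -0.0]
force: [0.2, 0.1, -2.9]
width: 0.56
gripper_force: 23.5
```

{"name": "apply_moves", "arguments": {"commands": [[50,0,0,-0.1,0],[50,0,0,-0.2,0],[50,0,0,-0.3,0],[50,0,0,-0.3,0],[50,0,0,-0.3,0],[50,0,0,-0.3,0],[50,0,0,-0.2,0],[50,0,0,-0.1,0],[50,0,0,0,0]]}}

```text
clock: 11.45
position: [0.421, 0.0185, 0.0759]
ee_rot: [-2.366, -2.067, 0.001]
force: [0.1, 0.4, -1.7]
width: 0.565
gripper_force: 23.5
```

{"name": "apply_moves", "arguments": {"commands": [[50,0,0,-0.2,0],[50,0,0,-0.2,0],[50,0,0,-0.1,0],[50,0,0,-0.05,0],[50,0,0,0,0]]}}

```text
clock: 12.08
position: [0.421, 0.0187, 0.043]
ee_rot: [-2.365, -2.067, 0.0]
force: [-0.0, 0.4, -3.0]
width: 0.562
gripper_force: 23.5
```

{"name": "apply_moves", "arguments": {"commands": [[50,0,0,-0.04,0],[50,0,0,-0.04,0],[50,0,0,-0.04,0],[50,0,0,0,0]]}}

```text
clock: 12.58
position: [0.4209, 0.0188, 0.0358]
ee_rot: [-2.365, -2.068, 0.0]
force: [0.2, -0.9, -2.0]
width: 0.56
gripper_force: 23.5
```

{"name": "apply_moves", "arguments": {"commands": [[50,0,0,-0.03,0],[50,0,0,-0.03,0],[50,0,0,-0.03,0],[50,0,0,0,0]], "newtons": 10}}

```text
clock: 13.08
position: [0.4228, 0.0186, 0.0311]
ee_rot: [2.364, 2.066, 0.004]
force: [1.7, -1.2, 4.9]
width: 0.57
gripper_force: 9.8
```

{"name": "apply_moves", "arguments": {"commands": [[50,0,0,-0.04,0],[50,0,0,-0.04,0],[50,0,0,-0.04,0],[50,0,0,0,0]], "newtons": 6}}

```text
clock: 13.58
position: [0.4208, 0.0188, 0.0231]
ee_rot: [-2.365, -2.067, 0.001]
force: [1.9, -0.2, 1.3]
width: 0.551
gripper_force: 5.9
```

Run:
```python
from h import *
s,im,d=grab('wrist');X=wcloud(d,s['position'],s['ee_rot'])
print(s['position'],s['force'],s['width'])
print(plane(X[150:230,285:310].reshape(-1,3)))
for v in(170,200):print([ (u,X[v,u].round(3).tolist()) for u in range(250,360,12)])
```

```text
[0.42080076 0.01883246 0.02314477] [ 1.90528102 -0.19674002  1.26153143] 0.5510865774557392
(array([0.4146, 0.0596, 0.0435]), np.float64(10.7), np.float64(-7.2))
[(250, [0.383, 0.065, 0.002]), (262, [0.391, 0.064, 0.001]), (274, [0.405, 0.07, 0.043]), (286, [0.411, 0.07, 0.043]), (298, [0.416, 0.069, 0.043]), (310, [0.422, 0.068, 0.044]), (322, [0.427, 0.068, 0.045]), (334, [0.433, 0.068, 0.047]), (346, [0.438, 0.067, 0.047]), (358, [0.443, 0.066, 0.048])]
[(250, [0.379, 0.046, 0.001]), (262, [0.387, 0.045, 0.002]), (274, [0.403, 0.056, 0.042]), (286, [0.408, 0.055, 0.042]), (298, [0.414, 0.055, 0.043]), (310, [0.42, 0.054, 0.044]), (322, [0.426, 0.054, 0.046]), (334, [0.431, 0.053, 0.046]), (346, [0.437, 0.053, 0.047]), (358, [0.442, 0.052, 0.048])]
```

{"name": "apply_moves", "arguments": {"commands": [[60,0,0,0,0],[66,0,0,0,0],[72,0,0,0,0],[72,0,0,-0.15,0],[60,0,0,0,0],[50,0,0,0,0],[50,0,0,0,0]]}}

```text
clock: 14.5
position: [0.4209, 0.0187, 0.0143]
ee_rot: [-2.365, -2.067, 0.0]
force: [-0.4, 0.2, -0.8]
width: 0.523
gripper_force: 6.0
```

{"name": "apply_moves", "arguments": {"commands": [[62,0,0,0,0],[80,0,0,0,0],[80,0,0,0.1,0]]}}

```text
clock: 14.88
position: [0.4207, 0.0187, 0.0204]
ee_rot: [-2.365, -2.067, 0.001]
force: [-0.2, 0.0, 0.2]
width: 0.773
gripper_force: 0.0
```

Run:
```python
from h import *
s,im,d=grab('wrist');X=wcloud(d,s['position'],s['ee_rot'])
print(s['position'],s['force'],s['width'])
print(plane(X[150:230,285:310].reshape(-1,3)))
for v in range(100,180,6):print(v,X[v,300].round(3).tolist())
```

```text
[0.42069855 0.01872729 0.02038314] [-0.15175027  0.02904706  0.18474312] 0.7729847820178054
(array([0.4147, 0.0601, 0.0427]), np.float64(85.7), np.float64(-8.8))
100 [0.42, 0.102, 0.002]
106 [0.419, 0.098, 0.002]
112 [0.418, 0.095, 0.001]
118 [0.418, 0.091, 0.001]
124 [0.418, 0.088, 0.001]
130 [0.417, 0.084, 0.001]
136 [0.418, 0.083, 0.021]
142 [0.419, 0.081, 0.039]
148 [0.419, 0.079, 0.041]
154 [0.419, 0.076, 0.042]
160 [0.418, 0.074, 0.043]
166 [0.418, 0.071, 0.042]
172 [0.417, 0.068, 0.041]
178 [0.417, 0.065, 0.041]
```

{"name": "apply_moves", "arguments": {"commands": [[80,0,0,0.5,0],[90,0,0,0.8,0],[90,0.2,-0.2,0.9,0],[90,0.5,-0.6,0.4,0],[90,0.6,-0.7,0,0],[90,0.6,-0.7,0,0],[90,0.6,-0.7,0,0],[90,0.5,-0.6,0,0],[90,0.17,-0.21,0,0],[90,0,0,0,0]]}}

```text
clock: 16.18
position: [0.6109, -0.2044, 0.1761]
ee_rot: [-2.366, -2.066, 0.001]
force: [-0.6, 0.5, 0.2]
width: 0.902
gripper_force: 0.0
```

Run:
```python
from h import *
s,im,d=grab('wrist');cv2.imwrite('pics/w5.png',im[40:320,150:480,::-1]);X=wcloud(d,s['position'],s['ee_rot'])
D=np.array([.991,-.13]);E=np.array([.13,.991]);O=np.array([.6405,-.213])
print(s['position'])
m=(X[...,2]>.085)&(X[...,2]<.14)&(X[...,0]>.55)&(X[...,0]<.66)&(X[...,1]>-.3)&(X[...,1]<-.1)&(np.arange(400)[:,None]<260)
p=X[m];q=np.c_[(p[:,:2]-O)@D,(p[:,:2]-O)@E,p[:,2]]
k=abs(q[:,2]-(.111+.577*(q[:,0]+.04)))<.006
print(plane(p[k]),np.percentile(q[k],[1,50,99],axis=0).round(4))
```

```text
[ 0.61093469 -0.20442759  0.17609801]
(array([ 0.6039, -0.1779,  0.1136]), np.float64(29.6), np.float64(-6.8)) [[-0.0634 -0.0377  0.0989]
 [-0.0384  0.0331  0.1151]
 [-0.0179  0.0886  0.1239]]
```

View pics/w5.png

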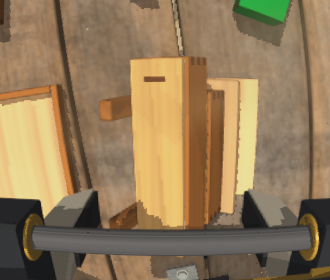

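The long case now lies free on top (crop 158,150), square, with its +y end at about (160,60). I'll descend and squeeze just above its seam.

{"name": "apply_moves", "arguments": {"commands": [[90,-0.01,0,-0.4,0],[90,0,0,-0.5,0],[90,0,0,-0.35,0],[90,0,0,-0.15,0],[80,0,0,0,0],[70,0,0,0,0]], "newtons": 40}}

```text
clock: 16.98
position: [0.6111, -0.2037, 0.0934]
ee_rot: [2.364, 2.067, 0.002]
force: [-0.4, -0.9, -0.3]
width: 0.744
gripper_force: 0.0
```

{"name": "apply_moves", "arguments": {"commands": [[66,0,0,0,0],[62,0,0,0,0],[58,0,0,0,0],[50,0,0,0,0],[50,0,0,0,0]]}}

```text
clock: 17.6
position: [0.6093, -0.2037, 0.0928]
ee_rot: [-2.364, -2.066, 0.001]
force: [-5.5, 1.8, 5.5]
width: 0.615
gripper_force: 35.9
```

{"name": "apply_moves", "arguments": {"commands": [[50,0,0,0.03,0],[50,0,0,0.04,0],[50,0,0,0.05,0],[50,0,0,0.05,0]]}}

```text
clock: 18.1
position: [0.6108, -0.2038, 0.1027]
ee_rot: [2.365, 2.068, 0.0]
force: [-0.4, 0.5, -2.7]
width: 0.617
gripper_force: 36.0
```

{"name": "apply_moves", "arguments": {"commands": [[50,0,0,0.07,0],[50,0,0,0.1,0],[50,0,0,0.1,0],[50,0,0,0.05,0],[50,0,0,0,0]]}}

```text
clock: 18.73
position: [0.6108, -0.2039, 0.1221]
ee_rot: [2.365, 2.067, 0.001]
force: [0.4, 0.4, -2.9]
width: 0.614
gripper_force: 36.0
```

Run:
```python
from h import *
s,im,d=grab('wrist');X=wcloud(d,s['position'],s['ee_rot'])
D=np.array([.991,-.13]);E=np.array([.13,.991]);O=np.array([.6405,-.213])
print(s['position'],s['force'],s['width'])
print(plane(X[120:210,288:330].reshape(-1,3)))
for v in(130,180):print([(u,round(float((X[v,u,:2]-O)@D),4),round(float(X[v,u,2]),4)) for u in range(270,370,8)])
```

```text
[ 0.61077592 -0.20390007  0.12206126] [ 0.40969723  0.38084101 -2.928172  ] 0.6141520146119572
(array([ 0.6115, -0.1514,  0.1442]), np.float64(32.3), np.float64(-6.8))
[(270, -0.0554, 0.1327), (278, -0.0509, 0.1369), (286, -0.0469, 0.1394), (294, -0.043, 0.1411), (302, -0.0394, 0.1418), (310, -0.0357, 0.145), (318, -0.0321, 0.1462), (326, -0.0287, 0.1487), (334, -0.0254, 0.1518), (342, -0.0221, 0.1525), (350, -0.0184, 0.1484), (358, -0.0142, 0.1426), (366, -0.0096, 0.136)]
[(270, -0.0561, 0.1336), (278, -0.0518, 0.1356), (286, -0.0477, 0.1377), (294, -0.0435, 0.1406), (302, -0.0397, 0.1418), (310, -0.0359, 0.1447), (318, -0.0322, 0.1487), (326, -0.0287, 0.1497), (334, -0.0252, 0.1505), (342, -0.0219, 0.1528), (350, -0.018, 0.1479), (358, -0.0139, 0.1444), (366, -0.0088, 0.1354)]
```

{"name": "apply_moves", "arguments": {"commands": [[50,0,0,0.12,0],[50,0,0,0.25,0],[50,0,0,0.25,0],[50,-0.1,-0.01,0.15,0.02],[50,-0.2,-0.03,0,0.02],[50,-0.35,-0.05,0,0.02],[50,-0.45,-0.06,0,0.02],[50,-0.5,-0.07,0,0.02],[50,-0.5,-0.07,0,0.02],[50,-0.45,-0.06,0,0.02],[50,-0.3,-0.05,0,0.02],[50,-0.15,-0.02,0,0]]}}

```text
clock: 20.27
position: [0.4295, -0.2291, 0.168]
ee_rot: [-2.281, -2.16, -0.001]
force: [-0.0, -0.3, -2.8]
width: 0.615
gripper_force: 36.0
```

{"name": "apply_moves", "arguments": {"commands": [[50,0,0,-0.15,0],[50,0,0,-0.3,0],[50,0,0,-0.3,0],[50,0,0,-0.3,0],[50,0,0,-0.3,0],[50,0,0,-0.2,0],[50,0,0,-0.1,0],[50,0,0,0,0]]}}

```text
clock: 21.28
position: [0.4307, -0.2291, 0.0687]
ee_rot: [-2.281, -2.161, 0.0]
force: [0.2, -0.2, -2.4]
width: 0.619
gripper_force: 36.0
```

Run:
```python
from h import *
s,im,d=grab('wrist');cv2.imwrite('pics/w6.png',im[40:320,150:480,::-1])
X=wcloud(d,s['position'],s['ee_rot']);print(s['position'],s['width'],s['force'])
Y=X[:260].reshape(-1,3);m=(Y[:,2]>.012)&(Y[:,2]<.024)&(Y[:,1]>-.36)&(Y[:,1]<-.08)&(Y[:,0]<.52)&(Y[:,0]>.34)
for y in(-.16,-.18,-.2,-.14):
  k=m&(abs(Y[:,1]-y)<.008);print(y,k.sum(),np.percentile(Y[k,0],[2,98]).round(3) if k.sum() else '')
print(np.percentile(Y[m],[1,99],axis=0))
```

```text
[ 0.43073457 -0.22906079  0.06871678] 0.6189670674717191 [ 0.17600441 -0.22045455 -2.3680355 ]
-0.16 593 [0.371 0.496]
-0.18 584 [0.37  0.494]
-0.2 558 [0.369 0.493]
-0.14 625 [0.372 0.497]
[[ 0.36832405 -0.24248417  0.01246657]
 [ 0.49589343 -0.12064561  0.02114789]]
```

View pics/w6.png

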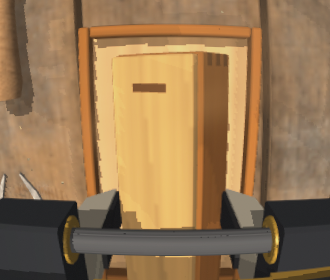

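The long case hangs centred over the tray (case at crop 155,150; rims at 87 and 255). I'll lower it.

{"name": "apply_moves", "arguments": {"commands": [[50,0,0,-0.15,0],[50,0,0,-0.15,0],[50,0,0,-0.12,0],[50,0,0,-0.06,0],[50,0,0,-0.04,0],[50,0,0,0,0]]}}

```text
clock: 22.08
position: [0.4306, -0.2291, 0.0377]
ee_rot: [-2.281, -2.16, 0.0]
force: [0.2, -0.2, -3.2]
width: 0.614
gripper_force: 36.0
```

{"name": "apply_moves", "arguments": {"commands": [[50,0,0,-0.03,0],[50,0,0,-0.03,0],[50,0,0,-0.03,0],[50,0,0,0,0]], "newtons": 12}}

```text
clock: 22.58
position: [0.4336, -0.2295, 0.0336]
ee_rot: [2.276, 2.159, 0.004]
force: [4.9, 1.0, 5.5]
width: 0.564
gripper_force: 11.9
```

Contact made and the case is turning. I'll press on lightly.

{"name": "apply_moves", "arguments": {"commands": [[50,0,0,-0.03,0],[50,0,0,-0.03,0],[50,0,0,-0.03,0],[50,0,0,0,0]], "newtons": 6}}

```text
clock: 23.08
position: [0.4302, -0.229, 0.0267]
ee_rot: [-2.281, -2.16, 0.001]
force: [3.5, -1.0, 0.9]
width: 0.543
gripper_force: 5.9
```

Run:
```python
from h import *
s,im,d=grab('wrist');X=wcloud(d,s['position'],s['ee_rot'])
print(s['position'],s['force'],s['width'])
for v in(130,180):print([(u,X[v,u].round(3).tolist()) for u in range(260,380,12)])
```

```text
[ 0.43016172 -0.22901625  0.0266567 ] [ 3.49372659 -1.00786869  0.87531515] 0.5426913081814866
[(260, [0.398, -0.162, 0.009]), (272, [0.412, -0.16, 0.049]), (284, [0.417, -0.16, 0.05]), (296, [0.422, -0.161, 0.049]), (308, [0.428, -0.161, 0.05]), (320, [0.433, -0.161, 0.051]), (332, [0.438, -0.161, 0.051]), (344, [0.444, -0.162, 0.051]), (356, [0.449, -0.162, 0.051]), (368, [0.455, -0.163, 0.046])]
[(260, [0.395, -0.192, 0.007]), (272, [0.41, -0.183, 0.047]), (284, [0.415, -0.183, 0.049]), (296, [0.421, -0.183, 0.049]), (308, [0.426, -0.184, 0.049]), (320, [0.432, -0.184, 0.05]), (332, [0.437, -0.184, 0.052]), (344, [0.443, -0.184, 0.051]), (356, [0.448, -0.184, 0.052]), (368, [0.455, -0.186, 0.045])]
```

{"name": "apply_moves", "arguments": {"commands": [[58,0,0,0,0],[64,0,0,0,0],[72,0,0,0,0],[80,0,0,0.05,0],[80,0,0,0.2,0]]}}

```text
clock: 23.75
position: [0.4301, -0.2289, 0.0421]
ee_rot: [-2.28, -2.16, 0.001]
force: [-0.7, -0.7, -0.5]
width: 0.796
gripper_force: 0.0
```

Run:
```python
from h import *
s,im,d=grab('wrist');X=wcloud(d,s['position'],s['ee_rot'])
print(s['position'],s['force'],s['width'])
for v in(130,180):print([(u,X[v,u].round(3).tolist()) for u in range(260,380,12)])
for v in range(60,140,6):print(v,X[v,315].round(3).tolist())
```

```text
[ 0.43007972 -0.22888033  0.04208464] [-0.66314305 -0.71856817 -0.47883049] 0.7963738932613751
[(260, [0.395, -0.163, 0.008]), (272, [0.403, -0.164, 0.008]), (284, [0.415, -0.161, 0.047]), (296, [0.421, -0.162, 0.047]), (308, [0.427, -0.162, 0.048]), (320, [0.433, -0.162, 0.049]), (332, [0.439, -0.163, 0.049]), (344, [0.445, -0.163, 0.048]), (356, [0.451, -0.163, 0.048]), (368, [0.457, -0.164, 0.047])]
[(260, [0.392, -0.196, 0.008]), (272, [0.4, -0.196, 0.007]), (284, [0.413, -0.187, 0.048]), (296, [0.419, -0.187, 0.047]), (308, [0.425, -0.188, 0.047]), (320, [0.432, -0.188, 0.047]), (332, [0.438, -0.188, 0.048]), (344, [0.444, -0.189, 0.048]), (356, [0.45, -0.189, 0.047]), (368, [0.462, -0.199, 0.007])]
60 [0.432, -0.123, 0.019]
66 [0.432, -0.127, 0.021]
72 [0.432, -0.13, 0.015]
78 [0.431, -0.133, 0.008]
84 [0.431, -0.137, 0.009]
90 [0.431, -0.14, 0.008]
96 [0.431, -0.145, 0.048]
102 [0.431, -0.148, 0.048]
108 [0.431, -0.151, 0.047]
114 [0.431, -0.154, 0.048]
120 [0.431, -0.157, 0.048]
126 [0.431, -0.16, 0.048]
132 [0.43, -0.163, 0.047]
138 [0.43, -0.166, 0.047]
```

The long case is flat in the tray, with its top at 0.047 and its end 20 mm inside the rim. Next I check the lowest case and go for the cover.

{"name": "apply_moves", "arguments": {"commands": [[80,0,0.1,0.4,0],[80,0,0.5,0.4,-0.04],[80,0,0.8,0.1,-0.04],[80,-0.03,0.8,0,-0.04],[80,-0.03,0.8,0,-0.04],[80,-0.05,0.8,0,0],[80,-0.05,0.33,0,0],[80,0,0,0,0]]}}

```text
clock: 24.8
position: [0.421, 0.0203, 0.0963]
ee_rot: [-2.361, -2.072, -0.001]
force: [0.4, -0.2, -0.0]
width: 0.801
gripper_force: 0.0
```

Run:
```python
from h import *
D=np.array([.991,-.13]);E=np.array([.13,.991]);O=np.array([.6405,-.213])
s=observe();print(s['position'],R.from_rotvec(s['ee_rot']).as_matrix()[:2,1])
for n in('scene','top'):
    s,im,d=grab(n);X=cloud(n,d);m=(X[...,0]>.56)&(X[...,0]<.67)&(X[...,1]>-.3)&(X[...,1]<-.12)&(X[...,2]>.05)
    p=X[m];q=np.c_[(p[:,:2]-O)@D,(p[:,:2]-O)@E,p[:,2]];k=abs(q[:,2]-(.0766+.577*(q[:,0]+.02)))<.007
    print(n,k.sum(),plane(p[k]),np.percentile(q[k],[1,50,99],axis=0).round(4).tolist(), np.median(q[k][:,2]-.577*q[k][:,0]).round(4))
s,im,d=grab('wrist');X=wcloud(d,s['position'],s['ee_rot']);m=(X[...,2]>.03)&(X[...,2]<.055)&(X[...,0]>.36)&(X[...,0]<.5)&(X[...,1]<.12)&(X[...,1]>-.06)
m[255:]=False
for v in range(110,255,15):
  k=m[v]; print(v,X[v,k][[0,-1]].round(3).tolist() if k.sum() else '')
```

```text
[0.42095532 0.02032292 0.09629963] [ 0.99148732 -0.1302029 ]
scene 291 (array([ 0.626 , -0.1912,  0.0769]), np.float64(28.3), np.float64(-8.3)) [[-0.0532, -0.0537, 0.0568], [-0.015, 0.0282, 0.0784], [-0.0007, 0.0574, 0.0867]] 0.0871
top 492 (array([ 0.6223, -0.2088,  0.0763]), np.float64(29.6), np.float64(-7.7)) [[-0.041, -0.0564, 0.061], [-0.0189, 0.0004, 0.0768], [0.0026, 0.0581, 0.0891]] 0.087
110 
125 
140 [[0.404, 0.075, 0.036], [0.45, 0.069, 0.034]]
155 [[0.402, 0.064, 0.035], [0.45, 0.058, 0.035]]
170 [[0.401, 0.053, 0.035], [0.447, 0.047, 0.035]]
185 [[0.4, 0.042, 0.035], [0.447, 0.036, 0.035]]
200 [[0.398, 0.031, 0.035], [0.445, 0.024, 0.034]]
215 [[0.397, 0.019, 0.035], [0.443, 0.013, 0.036]]
230 [[0.394, 0.006, 0.034], [0.441, 0.0, 0.035]]
245 [[0.393, -0.006, 0.035], [0.44, -0.013, 0.034]]
```

{"name": "apply_moves", "arguments": {"commands": [[80,0,0,-0.4,0],[80,0,0,-0.5,0],[80,0,0,-0.4,0],[80,0,0,-0.15,0],[80,0,0,-0.05,0],[60,0,0,0,0],[50,0,0,0,0],[45,0,0,0,0],[45,0,0,0,0]], "newtons": 20}}

```text
clock: 26.08
position: [0.4213, 0.019, 0.0064]
ee_rot: [2.365, 2.068, 0.001]
force: [-1.6, -0.1, 6.3]
width: 0.522
gripper_force: 20.0
```

{"name": "apply_moves", "arguments": {"commands": [[45,0,0,0.1,0],[45,0,0,0.3,0],[45,0,0,0.5,0],[45,0,0,0.6,0],[45,0,0,0.6,0],[45,0,0,0.4,0],[45,0,0,0.15,0],[45,0,0,0,0]]}}

```text
clock: 27.08
position: [0.4209, 0.019, 0.1649]
ee_rot: [-2.365, -2.068, -0.001]
force: [0.2, -0.3, -2.7]
width: 0.522
gripper_force: 20.0
```

{"name": "apply_moves", "arguments": {"commands": [[45,0.1,-0.12,0,0],[45,0.2,-0.23,0,0],[45,0.3,-0.35,0,0],[45,0.4,-0.46,0,0],[45,0.45,-0.53,0,0],[45,0.45,-0.53,0,0],[45,0.45,-0.53,0,0],[45,0.4,-0.46,0,0],[45,0.3,-0.35,0,0],[45,0.17,-0.2,0,0],[45,0.1,-0.11,0,0],[45,0,0,0,0]]}}

```text
clock: 28.58
position: [0.62, -0.2135, 0.1645]
ee_rot: [-2.365, -2.067, 0.001]
force: [0.3, 0.6, -2.8]
width: 0.52
gripper_force: 20.0
```

{"name": "apply_moves", "arguments": {"commands": [[45,0,0,-0.15,0],[45,0,0,-0.25,0],[45,0,0,-0.25,0],[45,0,0,-0.2,0],[45,0,0,-0.1,0],[45,0,0,-0.05,0],[45,0,0,0,0]]}}

```text
clock: 29.45
position: [0.6203, -0.2136, 0.105]
ee_rot: [2.365, 2.067, 0.0]
force: [0.1, -0.3, -2.1]
width: 0.524
gripper_force: 20.0
```

Run:
```python
from h import *
D=np.array([.991,-.13]);E=np.array([.13,.991]);O=np.array([.6405,-.213])
s,im,d=grab('wrist');cv2.imwrite('pics/w7.png',cv2.resize(im[60:320,200:430,::-1],None,fx=2,fy=2));X=wcloud(d,s['position'],s['ee_rot'])
print(s['position'],s['width'],s['force'],(s['position'][:2]-O)@D,(s['position'][:2]-O)@E)
for v in range(110,180,5):print(v,((X[v,310,:2]-O)@E).round(4),X[v,310,2].round(3))
```

```text
[ 0.62031322 -0.21355978  0.10504687] 0.5235890882512381 [ 0.14891045 -0.29853531 -2.07952186] -0.019932323341874572 -0.0031790223137134516
110 0.0718 0.002
115 0.0683 0.029
120 0.0645 0.029
125 0.0617 0.046
130 0.0604 0.075
135 0.0574 0.075
140 0.0593 0.12
145 0.0586 0.134
150 0.0574 0.14
155 0.0553 0.14
160 0.0533 0.14
165 0.0514 0.141
170 0.0492 0.141
175 0.0472 0.141
```

View pics/w7.png

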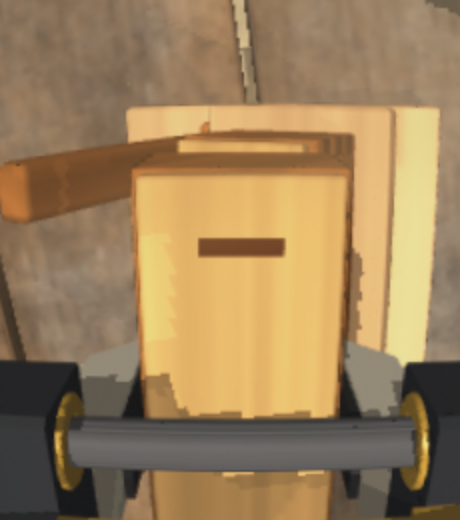

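The cover hangs level over the lowest case (240,300), aligned with it sideways. I'll lower it until it touches.

{"name": "apply_moves", "arguments": {"commands": [[45,0,0,-0.07,0],[45,0,0,-0.05,0],[45,0,0,-0.03,0],[45,0,0,0,0]]}}

```text
clock: 30.0
position: [0.6201, -0.2134, 0.0957]
ee_rot: [-2.365, -2.067, 0.0]
force: [-0.0, 0.2, -3.5]
width: 0.525
gripper_force: 20.0
```

{"name": "apply_moves", "arguments": {"commands": [[45,0,0,-0.03,0],[45,0,0,-0.03,0],[45,0,0,0,0]]}}

```text
clock: 30.38
position: [0.6203, -0.2136, 0.0946]
ee_rot: [2.365, 2.067, 0.002]
force: [-7.5, 3.8, 18.0]
width: 0.522
gripper_force: 20.0
```

{"name": "apply_moves", "arguments": {"commands": [[45,0,0,0.03,0],[52,0,0,0,0],[54,-0.015,0.002,0,0],[55,-0.01,0.001,0,0],[56,-0.01,0.001,0,0],[57,-0.01,0.001,0,0],[58,-0.01,0.001,0,0]], "newtons": 8}}

```text
clock: 31.25
position: [0.617, -0.2131, 0.0941]
ee_rot: [2.365, 2.068, 0.0]
force: [0.2, 0.0, 0.5]
width: 0.577
gripper_force: 1.2
```

```bash
cat > c.py <<'E'
from h import *
D=np.array([.991,-.13]);E=np.array([.13,.991]);O=np.array([.6405,-.213])
s,im,d=grab('wrist');X=wcloud(d,s['position'],s['ee_rot'])
print(s['position'],s['width'],s['force'],s['gripper_force'])
for v in(165,190):print(v,[(round(float((X[v,u,:2]-O)@D),3),round(float(X[v,u,2]),3)) for u in range(244,396,8)])
E
python3 c.py
```

```text
[ 0.61696439 -0.21306331  0.09413452] 0.5770395264483108 [0.2250778  0.01656096 0.51650108] 1.2472804327262565
165 [(-0.063, 0.101), (-0.061, 0.093), (-0.074, 0.002), (-0.046, 0.124), (-0.043, 0.124), (-0.039, 0.125), (-0.036, 0.126), (-0.032, 0.126), (-0.029, 0.127), (-0.026, 0.127), (-0.022, 0.127), (-0.019, 0.128), (-0.016, 0.129), (-0.012, 0.128), (-0.009, 0.13), (-0.006, 0.131), (0.006, 0.077), (0.014, 0.063), (0.021, 0.057)]
190 [(-0.09, 0.001), (-0.082, 0.002), (-0.076, 0.001), (-0.047, 0.124), (-0.043, 0.124), (-0.04, 0.124), (-0.036, 0.124), (-0.033, 0.124), (-0.029, 0.126), (-0.026, 0.127), (-0.022, 0.127), (-0.019, 0.128), (-0.016, 0.129), (-0.012, 0.129), (-0.009, 0.129), (-0.006, 0.13), (0.007, 0.076), (0.015, 0.062), (0.021, 0.058)]
```

It's tilting under control. Continuing to open.

{"name": "apply_moves", "arguments": {"commands": [[59,-0.01,0.001,0,0],[60,-0.01,0.001,0,0],[61,-0.01,0.001,0,0],[62,-0.01,0.001,0,0],[63,-0.01,0.001,0,0],[64,-0.01,0.001,0,0],[65,-0.01,0.001,0,0],[66,-0.01,0.001,0,0],[67,-0.01,0.001,0,0],[68,0,0,0,0],[69,0,0,0,0]]}}

```text
clock: 32.67
position: [0.6116, -0.2125, 0.0942]
ee_rot: [2.365, 2.068, 0.0]
force: [-0.3, -0.7, -0.4]
width: 0.685
gripper_force: 0.0
```

```bash
python3 c.py
```

```text
[ 0.61161331 -0.21251046  0.09417354] 0.6852717124342813 [-0.33119569 -0.68661485 -0.39692529] 0.0
165 [(-0.067, 0.107), (-0.064, 0.102), (-0.061, 0.094), (-0.055, 0.107), (-0.051, 0.108), (-0.046, 0.11), (-0.042, 0.113), (-0.038, 0.115), (-0.035, 0.118), (-0.031, 0.119), (-0.028, 0.122), (-0.024, 0.124), (-0.021, 0.125), (-0.017, 0.123), (-0.014, 0.122), (-0.009, 0.113), (-0.004, 0.104), (0.006, 0.079), (0.014, 0.064)]
190 [(-0.095, 0.001), (-0.088, 0.002), (-0.081, 0.003), (-0.056, 0.105), (-0.051, 0.107), (-0.047, 0.11), (-0.043, 0.114), (-0.039, 0.115), (-0.035, 0.118), (-0.031, 0.119), (-0.028, 0.122), (-0.024, 0.123), (-0.021, 0.127), (-0.017, 0.125), (-0.013, 0.12), (-0.008, 0.113), (-0.003, 0.103), (0.007, 0.076), (0.015, 0.062)]
```

{"name": "apply_moves", "arguments": {"commands": [[78,0,0,0,0],[86,0,0,0,0],[86,0,0,0,0],[86,0,0,0.3,0],[86,0,0,0.6,0],[86,0,0,0.8,0],[86,0,0,0.4,0],[86,0,0,0,0]]}}

```text
clock: 33.72
position: [0.6127, -0.2134, 0.2236]
ee_rot: [2.362, 2.065, 0.004]
force: [0.4, 0.5, 0.2]
width: 0.858
gripper_force: 0.0
```

Run:
```python
from h import *
D=np.array([.991,-.13]);E=np.array([.13,.991]);O=np.array([.6405,-.213])
def f(n,X,lim=None):
    m=(X[...,0]>.54)&(X[...,0]<.66)&(X[...,1]>-.3)&(X[...,1]<-.12)&(X[...,2]>.09)
    if lim:m[lim:]=False
    p=X[m];q=np.c_[(p[:,:2]-O)@D,(p[:,:2]-O)@E,p[:,2]];k=abs(q[:,2]-(.1112+.577*(q[:,0]+.04)))<.007
    print(n,k.sum(),plane(p[k]),np.percentile(q[k],[1,50,99],axis=0).round(4).tolist(),np.median(q[k][:,2]-.577*q[k][:,0]).round(4))
s,im,d=grab('scene');f('scene',cloud('scene',d))
s,im,d=grab('wrist');f('wrist',wcloud(d,s['position'],s['ee_rot']),255)
cv2.imwrite('pics/w8.png',im[40:320,150:480,::-1]);print(s['clock'],s['position'])
```

```text
scene 639 (array([ 0.604 , -0.211 ,  0.1116]), np.float64(29.8), np.float64(-7.4)) [[-0.0707, -0.0622, 0.0932], [-0.0364, -0.002, 0.1115], [-0.0167, 0.0555, 0.1231]] 0.1326
wrist 6310 (array([ 0.6044, -0.2049,  0.1157]), np.float64(29.4), np.float64(-6.9)) [[-0.0643, -0.0574, 0.0951], [-0.0345, 0.0057, 0.117], [-0.0136, 0.0591, 0.1261]] 0.1369
33.775 [ 0.61190342 -0.2128025   0.2217355 ]
```

View pics/w8.png

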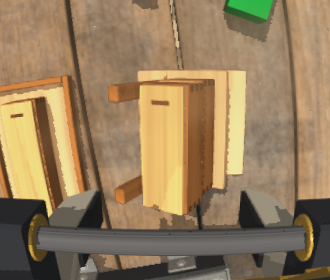

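The cover lies flush and sloping on the lowest case (crop 170,145). The long case is flat in the tray (crop 25,160), and the gripper is clear of everything.

```bash
python3 -c "
from cell import arm
print(arm.sign_off())"
```

```text
the job is handed in; nothing more can be done
None
```

The job is handed in, though the sign-off gave no verdict: the long case lies flat in the tray, and the cover case is back on the lowest case, flush, about 4 mm uphill and sloping at about 30 degrees; the whole stack leaned back about 5 degrees during one early push but settled again, and the lowest case measured within about 2 mm of its expected place.

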